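# Roll the round birdhouse body up into the drilling cradle and shut the keeper

### The arm

A 6-joint arm with a two-finger parallel gripper is mounted at the origin on the work surface. World frame = base frame: x ahead of the robot, y to its left, z up, the work surface at z = 0. Lengths are in mm, angles in degrees, forces in N, time in s.
With the tool pointing down it reaches from about 300 to 850 mm from the base axis. Payload 4.2 kg.
Tool frame: the origin (TCP) lies midway between the tips of the shut fingers; the grasp point (between the pads) lies 19 mm behind it (env.tcp_to_grasp is the distance from the TCP to the grasp point, in mm); z points along the fingers, x is the direction in which the jaws open and shut, and the axes are right-handed (so a half turn about z gives the same grasp; the last joint's range is limited). The gripper opens to 91 mm and grips with 3 to 60 N. Pads are 32 mm wide; open, the fingers measure 118 mm over their backs; the gripper's body (76 mm by 178 mm) begins 60 mm behind the grasp point.
Start: joints at [-77.464, 18.312, 89.639, -0, 72.044, -1.146], TCP at [136.011, -558.699, 213.976] pointing down, gripper open.
Joint ranges: [-177.97, 177.97], [-48.28, 115.42], [12.27, 149.76], [-77.06, 257.06], [2.81, 150.46], [-146.56, 146.56]. Speed limits (degrees/s): [147.25, 147.25, 180, 180, 180, 180].

### API

Orientations are given as [roll, pitch, yaw] about the fixed x, y, z axes, in that order (R = Rz(yaw) Ry(pitch) Rx(roll)).
In Python, from workcell import env gives the robot as it stands.
- The arm moves only by the tool drive_tool, never from a script. Its argument "motion" is a list of rows, each a list of 2 entries, a list of its own where there are three numbers: the shift along the world's x, y, z in m, then the turn, a rotation vector about the world's x, y, z in rad. In form: [[[dx, dy, dz], [wx, wy, wz]], ...]. A call has exactly 10 rows; each row shifts and turns the commanded pose from where the row before left it; what a row does not reach is not made up. A row lasts 1/12 s, in which the tool goes at most 41.7 mm and 7.16 degrees, less where a joint would pass 70% of its speed; a pose out of reach is approached as far as the arm can. A call is refused whole if a number of a shift passes 0.0417 or a number of a turn 0.125, either way. A call with a gripper value outside its range is refused whole. "claw" is the opening, from 0 (shut) to 1 (fully open), set as the call begins (left out, the last holds). The fingers move at their own pace and stop on an object; "force" is the grip in N (left out, the last holds). Time passes only in rows, so rows that do not move let the fingers close, or fill a call up. It gives the time, the measured TCP pose, the force and the opening at its end, in the units of the state.
- env.state(): the state, without advancing time (a new reading comes with each control period).
- env.grab_frame(name): name is "scene" or "top"; returns the picture (400x640x3 uint8, red, green, blue); there is no depth.
- env.camera_params(name): a dict with "fov_y" (degrees; the focal length in pixels is half the picture's height over the tangent of half this angle, whatever the lens; pixels are square), "cx", "cy" (the principal point, pixels), "pose" (4x4, takes a point from camera to world coordinates). Camera axes: x right, y down, z forward; pixel columns grow to the right and rows downward; lengths in mm; the calibration is good to about 2 mm. A picture is of the moment at which its call begins. camera_params takes no time and is no camera call.
- env.job_done(): hands the job in, once; it reports no verdict.
The state is a dict: "time_s": time; "qpos": joint angles; "qvel": joint speeds; "effort": joint torques, N m; "ee_pos": TCP position; "ee_rot": TCP orientation; "force": force on the tool from outside, world axes, zero at the start; "torque": the same for the moment, N m; "gripper_width": finger opening in mm.
Only numpy, scipy, OpenCV 4.12 (cv2) and the standard library are available. Lean on these libraries where they do the work, as an engineer would, in place of code of your own. Each camera call takes 0.05 s, during which the arm holds its last target.

### The job

Push the big turned wooden round slowly up the plywood ramp with your fingers behind it all the way, never letting it roll free on the slope, until it is home against the stop block at the top. Then swing the wooden keeper fully across behind it and take your hand away. Only push: do not grip, lift or tip the round, and leave everything else on the bench where it is.

Things in the scene. Friction and masses are not known exactly. Their poses are not given: they have to be found in the camera images.
- round: The big round: solid turned pine cylinder, 84 mm diameter, 110 mm long, about 0.28 kg, lying on its side on the ramp's level foot board between the rails. Origin at its centre; its y axis is the cylinder's axis, along the ramp's y within 3 degrees; x and z turn as it rolls. On the level foot it stays where left; on the slope it runs back by itself when nothing is behind it.
- ramp: Plywood loading ramp, fixed to the bench, 360 mm long (x -180 to +180 mm), 146 mm wide over its rails. Origin: centre of its underside, at bench height; x points uphill, y across, z up. Level foot board to x = -60 mm, its top at z = 12 mm; then a 9 degree slope to the crest; then a dip to the stop. Channel 122 mm wide between the rails (128 past the crest), rail tops 20 mm above the boards.
- slope: The 9 degree sloping board of the ramp. Origin: middle of the lower edge of its top face; x points up the slope (142 mm long), y across, z square out of the face. The round's centre is 42 mm above the face when it lies on it.
- crest (a point): Middle of the crest line, the top edge of the slope (ramp frame x = 80, y = 0, z = 34 mm). Beyond it the board dips at 10 degrees to the foot of the stop. Once the round's centre is past the crest it rolls by itself into the dip, against the stop, and stays there.
- stop (a point): Middle of the top edge of the stop block's upright face that the round comes up against (ramp frame x = 160, y = 0, z = 82 mm).
- seat (a point): Where the centre of the round lies when it is home: resting in the dip and touching the stop (ramp frame x = 118, y = 0, z = 70 mm).
- keeper (a joint): Angle of the wooden keeper bar, rad. 0 = shut, end of travel: it lies across the channel behind the seated round, along the ramp's +y, 6 mm clear of it. Grows as it opens, anticlockwise from above: 1.57 points downhill along the rail, more points outside. Direction in the ramp frame: (-sin a, cos a). Starts at 1.6 to 2.2, stays where left, takes about 1 N at 60 mm to turn.
- keeper_pivot (a point): The keeper's upright pivot at the bar's half height, on a post outside the ramp's right rail (looking uphill): ramp frame x = 63, y = -83, z = 67 mm. The bar is 14 mm thick, 118 mm long, reaches 109 mm from the pivot at its long end; underside at z = 57 mm, top at z = 77 mm.
- tape_roll_c (a point): Bystander: grey roll of tape lying flat, 96 mm across, 40 mm high; this point is at its centre. It stands beside the ramp, left of the foot looking uphill.
- short_round_center (a point): Bystander: short thin wooden round standing on end, 48 mm diameter, 65 mm high, beside the ramp's foot on the right looking uphill; this point is at its centre.
- screwdriver_grip (a point): Bystander: screwdriver lying on the bench; this point is in its handle.
- glue_c (a point): Bystander: yellow glue bottle standing, 56 mm diameter, 150 mm high; this point is half-way up.
- block_c (a point): Bystander: cork sanding block 110 x 65 x 35 mm lying flat; this point is at its centre.
- tumbler_c (a point): Bystander: amber tumbler standing, 68 mm diameter, 110 mm high; this point is half-way up.
- birdhouse_c (a point): Bystander: small green birdhouse with a blue roof, base 120 x 110 mm, about 125 mm high; this point is about its middle, 50 mm up.
Not all that is in view belongs to the job. Leave any red or turquoise look-alike of the round alone.

How it is judged:
By the outcome, as a careful person would: the job done as asked, in the order asked, and still so for the second after the job is handed in, with the robot touching nothing.
It also fails if it takes over 64 s, if anything falls off the work surface, if the arm or the gripper's body presses on something with over 40 N, if the wrist force passes 120 N, or if a joint passes its speed limit or range.

## Working session

There is one attempt and no reset: what is moved stays moved. The work goes in short steps, Python scripts to look and compute and a tool call to move; the robot and the scene stay as the last step left them, time stands still between calls to the robot, and variables do not carry over. Pictures are saved under pics/ and viewed, and the job is handed in when it is done.

Besides the shell and the picture viewer there is one more tool, called by a JSON object that holds its "fn" and its "kwargs". drive_tool: Moves the arm, as the interface text tells. Its arguments: {"type":"object","properties":{"motion":{"type":"array","items":{"type":"array"}},"claw":{"type":"number"},"force":{"type":"number"}},"required":["motion"]}

```bash
mkdir -p pics; ls
python3 - <<'E'
from workcell import env
import cv2,numpy as np
for n in ("scene","top"):
    cv2.imwrite(f"pics/{n}0.png",env.grab_frame(n)[:,:,::-1])
    p=env.camera_params(n);print(n,p["fov_y"],p["cx"],p["cy"],np.round(p["pose"],3).tolist(), [k for k in p])
print(env.state())
E
```

```text
pics
scene 47.518747259704334 325.1014248038036 202.07092280912985 [[-0.673, 0.418, -0.61, 1443.264], [0.739, 0.395, -0.545, 847.705], [0.013, -0.818, -0.575, 995.196], [0.0, 0.0, 0.0, 1.0]] ['fov_y', 'cx', 'cy', 'pose']
top 43.234524007277614 322.9390660086839 193.42693747051794 [[-0.016, -0.994, 0.111, 332.792], [-1.0, 0.016, 0.004, -47.09], [-0.006, -0.111, -0.994, 1615.233], [0.0, 0.0, 0.0, 1.0]] ['fov_y', 'cx', 'cy', 'pose']
{'time_s': 0.1, 'qpos': array([-7.74646793e+01,  1.83478336e+01,  8.96978489e+01, -1.40611057e-03,
        7.20460587e+01, -1.14484669e+00]), 'qvel': array([-0.14164884, -0.08262373, -0.05405274, -0.01426946,  0.00768962,
       -0.06176444]), 'effort': array([ 7.23930066e-05, -4.13334382e+01, -2.32510042e+01,  7.28816539e-02,
        4.21886018e-02, -6.08802429e-05]), 'ee_pos': array([ 135.89411583, -558.24625982,  213.21643996]), 'ee_rot': array([-1.79999504e+02,  9.17496403e-02, -7.63193978e+01]), 'force': array([ 0.41740711,  0.50891796, -1.08688518]), 'torque': array([-0.01192388,  0.02756388,  0.01712432]), 'gripper_width': 90.91886162107326}
```

View pics/scene0.png

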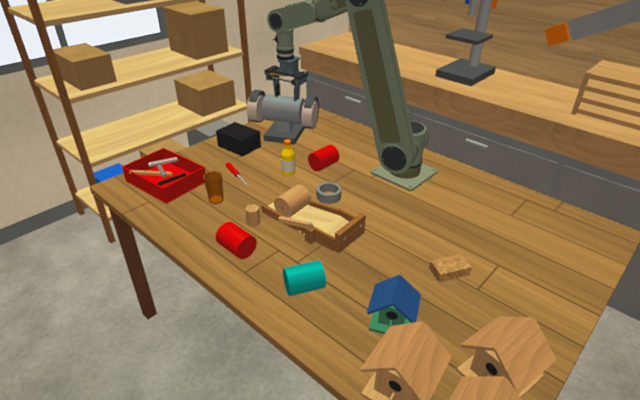

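View pics/top0.png

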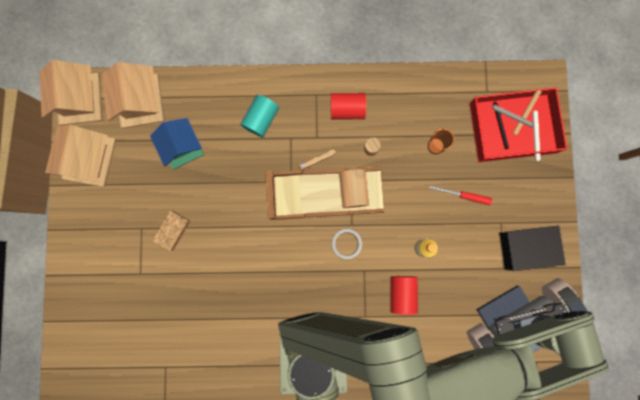

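The round must be told apart from its look-alikes. In the top view these are the red cylinders at (348,106) and (404,295), the turquoise one at (260,116) and the short round at (372,146). The pine round lies on the ramp at (354,188), so that is my choice. I'll check it in a close crop.

Run:
```python
import cv2
a=cv2.imread("pics/top0.png")[130:230,255:395]
cv2.imwrite("pics/topc.png",cv2.resize(a,None,fx=5.5,fy=5.5,interpolation=cv2.INTER_CUBIC))
a=cv2.imread("pics/scene0.png")[170:260,235:375]
cv2.imwrite("pics/scenec.png",cv2.resize(a,None,fx=5.5,fy=5.5,interpolation=cv2.INTER_CUBIC))
```

```text
(no output)
```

View pics/topc.png

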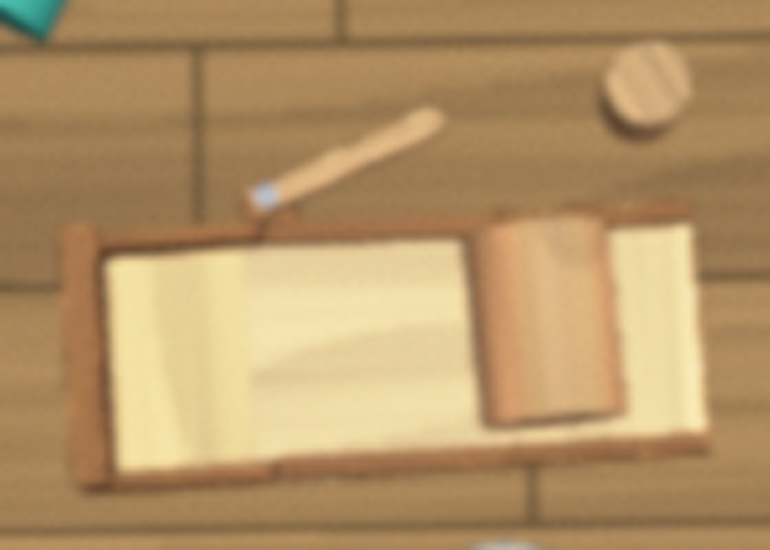

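View pics/scenec.png

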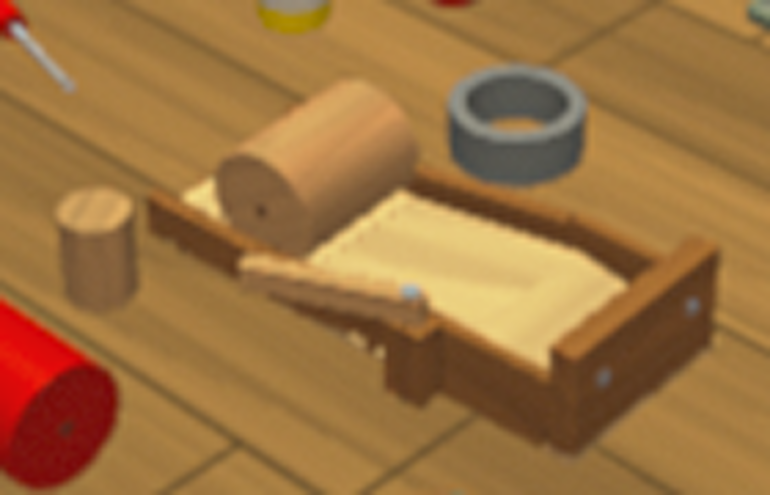

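The crops confirm the bare pine cylinder on the foot board. The keeper bar lies outside the right rail, with its pivot at top crop (263,195) and its tip at (440,115). Uphill is to the image left, which is about world +y. Next I fit the ramp pose.

```bash
cat > h.py <<'E'
from workcell import env
import cv2,numpy as np
from scipy.optimize import least_squares
C={n:env.camera_params(n) for n in("scene","top")}
def proj(n,P):
    p=C[n];T=np.linalg.inv(np.array(p["pose"]));q=np.atleast_2d(P)@T[:3,:3].T+T[:3,3]
    f=200/np.tan(np.radians(p["fov_y"]/2));return np.c_[p["cx"]+f*q[:,0]/q[:,2],p["cy"]+f*q[:,1]/q[:,2]]
def back(n,uv,z):
    p=C[n];T=np.array(p["pose"]);f=200/np.tan(np.radians(p["fov_y"]/2))
    d=T[:3,:3]@np.array([(uv[0]-p["cx"])/f,(uv[1]-p["cy"])/f,1]);return T[:3,3]+d*(z-T[2,3])/d[2]
def R2W(v,P):
    P=np.atleast_2d(np.array(P,float));c,s=np.cos(v[2]),np.sin(v[2])
    return np.c_[v[0]+c*P[:,0]-s*P[:,1],v[1]+s*P[:,0]+c*P[:,1],P[:,2]]
E
cat > fit.py <<'E'
from h import *
t=lambda x,y:(254.6+x/5.5,129.6+y/5.5)
s=lambda x,y:(234.6+x/5.5,169.6+y/5.5)
obs=[("top",(-180,-61,12),t(692,225)),("top",(-180,61,12),t(706,430)),("top",(160,-64,20),t(108,258)),("top",(160,64,20),t(117,472)),("top",(63,-83,77),t(263,195)),("top",(80,-61,34),t(247,249)),("top",(80,61,34),t(256,460)),("top",(160,-73,82),t(98,227)),
("scene",(63,-83,77),s(411,292)),("scene",(-180,-73,32),s(150,194)),("scene",(160,-73,82),s(554,352)),("scene",(160,73,82),s(690,236)),("scene",(160,-64,20),s(550,365))]
obs=obs[:-1]
def r(v): return np.concatenate([proj(n,R2W(v,P))[0]-u for n,P,u in obs])
o=least_squares(r,[500,-100,np.pi/2],loss="soft_l1")
print(o.x[:2],np.degrees(o.x[2]));
for (n,P,u),e in zip(obs,o.fun.reshape(-1,2)):print(n,P,np.round(e,2))
v=o.x;np.save("v.npy",v)
# keeper
def k(a): 
    a=a[0];return np.concatenate([proj("top",R2W(v,(63-105*np.sin(a),-83+105*np.cos(a),77)))[0]-t(437,117)])
o=least_squares(k,[1.9]);print("keeper",o.x,o.fun)
# round axis ends
c,s_=np.cos(v[2]),np.sin(v[2])
def inv(w): d=w[:2]-v[:2];return np.round([c*d[0]+s_*d[1],-s_*d[0]+c*d[1]],1)
for uv in [(468,240),(603,215),(485,425),(622,415)]: print(inv(back("top",t(*uv),54)))
for n,uv,z in [("top",(347,244),40),("top",(373,146),65)]:print(uv,inv(back(n,uv,z)),back(n,uv,z))
E
python3 fit.py
```

```text
[513.0524274  -47.54138572] 92.83697502021532
top (-180, -61, 12) [-0.44 -0.04]
top (-180, 61, 12) [-0.01  0.5 ]
top (160, -64, 20) [-0.26 -0.39]
top (160, 64, 20) [0.31 0.63]
top (63, -83, 77) [0.69 0.25]
top (80, -61, 34) [-0.72 -0.11]
top (80, 61, 34) [-0.03 -0.1 ]
top (160, -73, 82) [-0.67 -0.57]
scene (63, -83, 77) [-0.05  0.24]
scene (-180, -73, 32) [-0.98  0.04]
scene (160, -73, 82) [-1.12 -1.29]
scene (160, 73, 82) [ 0.91 -0.77]
keeper [1.94651372] [-0.21168536  0.10206334]
[-48.8 -54.3]
[-126.4  -63.6]
[-51.1  51.6]
[-128.6   51. ]
(347, 244) [-56.7 166.6] [ 349.42033361 -112.38255138   40.        ]
(373, 146) [-158.  -131.5] [ 652.21450404 -198.87019597   65.        ]
```

```bash
cat > plan.py <<'E'
from h import *
v=np.load("v.npy")
s=env.state();print(s["ee_pos"],s["ee_rot"],proj("top",s["ee_pos"]),s["time_s"])
for P in [(-162,0,213),(-162,0,34),(-63,0,34),(80,0,56),(60,0,50),(20,-150,120)]: print(P,np.round(R2W(v,P)[0],1))
print("ux",np.cos(v[2]),np.sin(v[2]))
for uv,z in [((428,248),150),((530,305),100),((540,245),60),((440,140),110)]:print(uv,back("top",uv,z))
E
python3 plan.py
```

```text
[ 135.89411583 -558.24625982  213.21643996] [-1.79999504e+02  9.17496403e-02 -7.63193978e+01] [[515.63743334 319.75374291]] 0.1
(-162, 0, 213) [ 521.1 -209.3  213. ]
(-162, 0, 34) [ 521.1 -209.3   34. ]
(-63, 0, 34) [ 516.2 -110.5   34. ]
(80, 0, 56) [509.1  32.4  56. ]
(60, 0, 50) [510.1  12.4  50. ]
(20, -150, 120) [661.9 -20.1 120. ]
ux -0.04949432498030995 0.9987744048556428
(428, 248) [ 333.098732   -340.99309931  150.        ]
(530, 305) [ 161.80743062 -644.12387908  100.        ]
(540, 245) [ 336.845353   -701.38973725   60.        ]
(440, 140) [ 657.98444995 -397.98143287  110.        ]
```

{"fn": "drive_tool", "kwargs": {"motion": [[[0.03, 0.01, 0.002], [0, 0, 0.12]], [[0.03, 0.01, 0.002], [0, 0, 0.12]], [[0.03, 0.01, 0.002], [0, 0, 0.12]], [[0.03, 0.01, 0.002], [0, 0, 0.12]], [[0.03, 0.01, 0.002], [0, 0, 0.12]], [[0.03, 0.01, 0.002], [0, 0, 0.12]], [[0.03, 0.01, 0.002], [0, 0, 0.12]], [[0.03, 0.01, 0.002], [0, 0, 0.12]], [[0.03, 0.01, 0.002], [0, 0, 0.12]], [[0.03, 0.01, 0.002], [0, 0, 0.12]]], "claw": 0.55}}

```text
time_s: 0.93
ee_pos: [437.2, -457.8, 233.6]
ee_rot: [-180.0, 0.0, -7.2]
force: [-0.2, -0.7, 0.3]
gripper_width: 50.1
```

{"fn": "drive_tool", "kwargs": {"motion": [[[0.0085, 0.025, 0], [0, 0, 0.0182]], [[0.0085, 0.025, 0], [0, 0, 0.0182]], [[0.0085, 0.025, 0], [0, 0, 0.0182]], [[0.0085, 0.025, 0], [0, 0, 0.0182]], [[0.0085, 0.025, 0], [0, 0, 0.0182]], [[0.0085, 0.025, 0], [0, 0, 0.0182]], [[0.0085, 0.025, 0], [0, 0, 0.0182]], [[0.0085, 0.025, 0], [0, 0, 0.0182]], [[0.0085, 0.025, 0], [0, 0, 0.0182]], [[0.0085, 0.025, 0], [0, 0, 0.0182]]]}}

```text
time_s: 1.77
ee_pos: [521.0, -207.3, 233.5]
ee_rot: [-180.0, 0.0, 2.9]
force: [-0.3, -0.9, -0.8]
gripper_width: 50.7
```

{"fn": "drive_tool", "kwargs": {"motion": [[[0, -0.0005, -0.016], [0, 0, 0]], [[0, -0.0005, -0.016], [0, 0, 0]], [[0, -0.0005, -0.016], [0, 0, 0]], [[0, -0.0005, -0.016], [0, 0, 0]], [[0, 0, -0.016], [0, 0, 0]], [[0, 0, -0.016], [0, 0, 0]], [[0, 0, -0.014], [0, 0, 0]], [[0, 0, -0.01], [0, 0, 0]], [[0, 0, 0], [0, 0, 0]], [[0, 0, 0], [0, 0, 0]]]}}

```text
time_s: 2.6
ee_pos: [520.8, -210.6, 113.6]
ee_rot: [-180.0, 0.1, 2.9]
force: [-0.1, -0.2, 0.3]
gripper_width: 50.3
```

```bash
cat > look.py <<'E'
import sys
from h import *
k=sys.argv[1]
a=env.grab_frame("top")[120:240,250:400,::-1];b=env.grab_frame("scene")[150:270,225:375,::-1]
cv2.imwrite(f"pics/l{k}.png",np.hstack([cv2.resize(i,(399,320),interpolation=cv2.INTER_CUBIC) for i in (a,b)]))
s=env.state();print(s["time_s"],s["ee_pos"],s["force"])
E
python3 look.py 1
```

```text
2.7 [ 521.61122869 -210.96963948  114.7643303 ] [0.9090371  0.3260453  0.05063904]
```

View pics/l1.png

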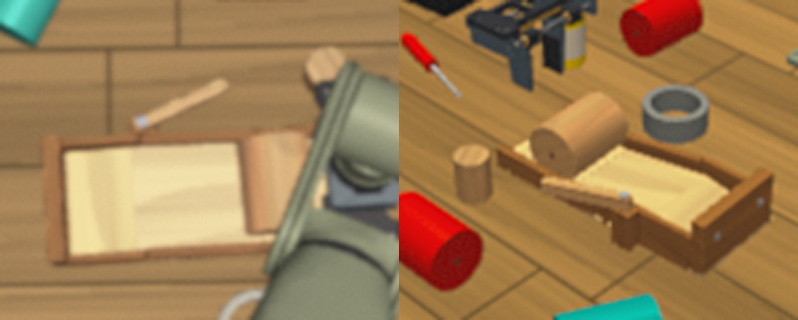

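The fingers hang behind the round (scene half, about (535,65)), square across the channel. The round hasn't moved. I'll lower them behind it.

{"fn": "drive_tool", "kwargs": {"motion": [[[0, 0, -0.01], [0, 0, 0]], [[0, 0, -0.01], [0, 0, 0]], [[0, 0, -0.01], [0, 0, 0]], [[0, 0, -0.01], [0, 0, 0]], [[0, 0, -0.01], [0, 0, 0]], [[0, 0, -0.01], [0, 0, 0]], [[0, 0, -0.01], [0, 0, 0]], [[0, 0, -0.008], [0, 0, 0]], [[0, 0, 0], [0, 0, 0]], [[0, 0, 0], [0, 0, 0]]]}}

```text
time_s: 3.53
ee_pos: [520.8, -210.6, 35.4]
ee_rot: [-180.0, 0.0, 2.9]
force: [-0.1, 0.3, -0.2]
gripper_width: 50.2
```

```bash
python3 look.py 2
```

```text
3.6333 [ 521.44692286 -210.87849765   36.33288048] [-0.32020249  0.17793489  0.32439061]
```

View pics/l2.png

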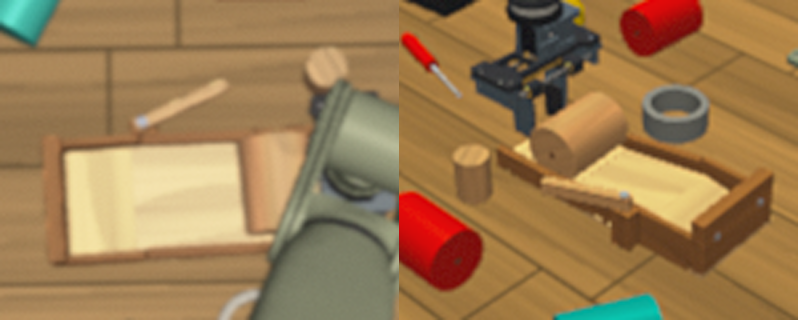

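{"fn": "drive_tool", "kwargs": {"motion": [[[-0.0001, 0.002, 0], [0, 0, 0]], [[-0.0001, 0.002, 0], [0, 0, 0]], [[-0.0001, 0.002, 0], [0, 0, 0]], [[-0.0001, 0.002, 0], [0, 0, 0]], [[-0.0001, 0.002, 0], [0, 0, 0]], [[-0.0001, 0.002, 0], [0, 0, 0]], [[-0.0001, 0.002, 0], [0, 0, 0]], [[-0.0001, 0.002, 0], [0, 0, 0]], [[-0.0001, 0.002, 0], [0, 0, 0]], [[-0.0001, 0.002, 0], [0, 0, 0]]]}}

```text
time_s: 4.47
ee_pos: [520.0, -190.5, 36.0]
ee_rot: [180.0, -0.0, 2.9]
force: [-0.7, -0.1, -0.1]
gripper_width: 50.2
```

```bash
python3 look.py 3
```

```text
4.5667 [ 519.92139283 -190.34655834   35.94857191] [-0.30936604 -0.52108478  0.32673793]
```

View pics/l3.png

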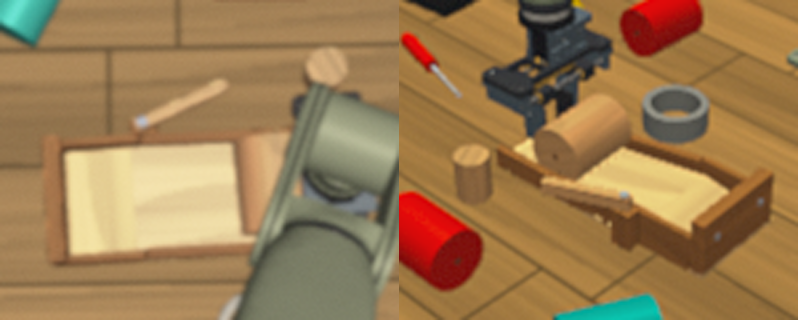

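{"fn": "drive_tool", "kwargs": {"motion": [[[-0.00012, 0.0025, 0], [0, 0, 0]], [[-0.00012, 0.0025, 0], [0, 0, 0]], [[-0.00012, 0.0025, 0], [0, 0, 0]], [[-0.00012, 0.0025, 0], [0, 0, 0]], [[-0.00012, 0.0025, 0], [0, 0, 0]], [[-0.00012, 0.0025, 0], [0, 0, 0]], [[-0.00012, 0.0025, 0], [0, 0, 0]], [[-0.00012, 0.0025, 0], [0, 0, 0]], [[-0.00012, 0.0025, 0.0004], [0, 0, 0]], [[-0.00012, 0.0025, 0.0004], [0, 0, 0]]]}}

```text
time_s: 5.4
ee_pos: [519.2, -166.1, 37.1]
ee_rot: [179.9, -0.0, 2.9]
force: [0.1, -2.5, 1.7]
gripper_width: 50.1
```

{"fn": "drive_tool", "kwargs": {"motion": [[[-0.00012, 0.0025, 0.0004], [0, 0, 0]], [[-0.00012, 0.0025, 0.0004], [0, 0, 0]], [[-0.00012, 0.0025, 0.0004], [0, 0, 0]], [[-0.00012, 0.0025, 0.0004], [0, 0, 0]], [[-0.00012, 0.0025, 0.0004], [0, 0, 0]], [[-0.00012, 0.0025, 0.0004], [0, 0, 0]], [[-0.00012, 0.0025, 0.0004], [0, 0, 0]], [[-0.00012, 0.0025, 0.0004], [0, 0, 0]], [[-0.00012, 0.0025, 0.0004], [0, 0, 0]], [[-0.00012, 0.0025, 0.0004], [0, 0, 0]]]}}

```text
time_s: 6.23
ee_pos: [517.6, -140.4, 40.8]
ee_rot: [-180.0, 0.0, 2.9]
force: [0.5, -2.5, 2.4]
gripper_width: 50.3
```

```bash
python3 look.py 4
```

```text
6.3333 [ 517.30481477 -139.82443493   40.60479446] [ 0.01688094 -0.81655281  0.3277152 ]
```

View pics/l4.png

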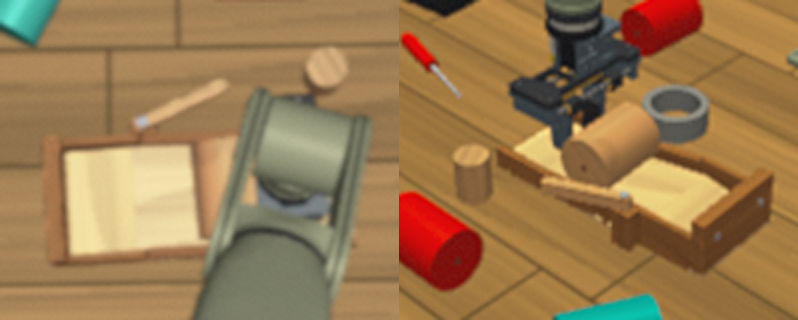

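The round is rolling up square with the fingers behind it at about 2.5 N. I'll carry on.

{"fn": "drive_tool", "kwargs": {"motion": [[[-0.00012, 0.0025, 0.0004], [0, 0, 0]], [[-0.00012, 0.0025, 0.0004], [0, 0, 0]], [[-0.00012, 0.0025, 0.0004], [0, 0, 0]], [[-0.00012, 0.0025, 0.0004], [0, 0, 0]], [[-0.00012, 0.0025, 0.0004], [0, 0, 0]], [[-0.00012, 0.0025, 0.0004], [0, 0, 0]], [[-0.00012, 0.0025, 0.0004], [0, 0, 0]], [[-0.00012, 0.0025, 0.0004], [0, 0, 0]], [[-0.00012, 0.0025, 0.0004], [0, 0, 0]], [[-0.00012, 0.0025, 0.0004], [0, 0, 0]]]}}

```text
time_s: 7.17
ee_pos: [516.4, -115.4, 44.8]
ee_rot: [180.0, -0.0, 2.9]
force: [0.6, -2.5, 0.8]
gripper_width: 50.0
```

{"fn": "drive_tool", "kwargs": {"motion": [[[-0.00012, 0.0025, 0.0004], [0, 0, 0]], [[-0.00012, 0.0025, 0.0004], [0, 0, 0]], [[-0.00012, 0.0025, 0.0004], [0, 0, 0]], [[-0.00012, 0.0025, 0.0004], [0, 0, 0]], [[-0.00012, 0.0025, 0.0004], [0, 0, 0]], [[-0.00012, 0.0025, 0.0004], [0, 0, 0]], [[-0.00012, 0.0025, 0.0004], [0, 0, 0]], [[-0.00012, 0.0025, 0.0004], [0, 0, 0]], [[-0.00012, 0.0025, 0.0004], [0, 0, 0]], [[-0.00012, 0.0025, 0.0004], [0, 0, 0]]]}}

```text
time_s: 8.0
ee_pos: [515.2, -90.4, 48.8]
ee_rot: [-180.0, -0.0, 2.9]
force: [0.2, -2.3, 1.1]
gripper_width: 50.2
```

{"fn": "drive_tool", "kwargs": {"motion": [[[-0.00012, 0.0025, 0.0004], [0, 0, 0]], [[-0.00012, 0.0025, 0.0004], [0, 0, 0]], [[-0.00012, 0.0025, 0.0004], [0, 0, 0]], [[-0.00012, 0.0025, 0.0004], [0, 0, 0]], [[-0.00012, 0.0025, 0.0004], [0, 0, 0]], [[-0.00012, 0.0025, 0.0004], [0, 0, 0]], [[-0.00012, 0.0025, 0.0004], [0, 0, 0]], [[-0.00012, 0.0025, 0.0004], [0, 0, 0]], [[-0.00012, 0.0025, 0.0004], [0, 0, 0]], [[-0.00012, 0.0025, 0.0004], [0, 0, 0]]]}}

```text
time_s: 8.83
ee_pos: [514.0, -65.4, 52.8]
ee_rot: [-180.0, -0.0, 2.9]
force: [0.2, -2.8, 2.1]
gripper_width: 50.3
```

```bash
python3 look.py 5
```

```text
8.9333 [513.77845699 -64.88404653  52.63599302] [-0.02610657 -1.01978042  0.05200744]
```

View pics/l5.png

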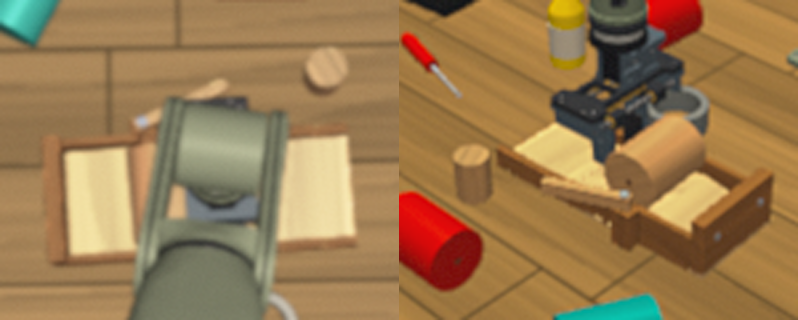

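{"fn": "drive_tool", "kwargs": {"motion": [[[-0.00012, 0.0025, 0.0004], [0, 0, 0]], [[-0.00012, 0.0025, 0.0004], [0, 0, 0]], [[-0.00012, 0.0025, 0.0004], [0, 0, 0]], [[-0.00012, 0.0025, 0.0004], [0, 0, 0]], [[-0.00012, 0.0025, 0.0004], [0, 0, 0]], [[-0.00012, 0.0025, 0.0004], [0, 0, 0]], [[-0.00012, 0.0025, 0.0004], [0, 0, 0]], [[-0.00012, 0.0025, 0.0004], [0, 0, 0]], [[-0.00012, 0.0025, 0.0004], [0, 0, 0]], [[-0.00012, 0.0025, 0.0004], [0, 0, 0]]]}}

```text
time_s: 9.77
ee_pos: [512.8, -40.4, 56.8]
ee_rot: [-180.0, -0.0, 2.9]
force: [0.3, -3.1, 1.9]
gripper_width: 50.2
```

{"fn": "drive_tool", "kwargs": {"motion": [[[-0.0001, 0.0017, 0.0002], [0, 0, 0]], [[-0.0001, 0.0017, 0.0002], [0, 0, 0]], [[-0.0001, 0.0017, 0.0002], [0, 0, 0]], [[-0.0001, 0.0017, 0], [0, 0, 0]], [[-0.0001, 0.0017, 0], [0, 0, 0]], [[-0.0001, 0.0017, 0], [0, 0, 0]], [[-0.0001, 0.0017, 0], [0, 0, 0]], [[-0.0001, 0.0017, 0], [0, 0, 0]], [[-0.0001, 0.0017, 0], [0, 0, 0]], [[-0.0001, 0.0017, 0], [0, 0, 0]]]}}

```text
time_s: 10.6
ee_pos: [511.5, -23.2, 57.2]
ee_rot: [-180.0, 0.0, 2.9]
force: [-0.0, -0.3, -0.1]
gripper_width: 50.2
```

```bash
python3 look.py 6
```

```text
10.7 [511.64619067 -23.28308604  57.2528082 ] [-0.2576295  -0.62327678 -1.21841389]
```

View pics/l6.png

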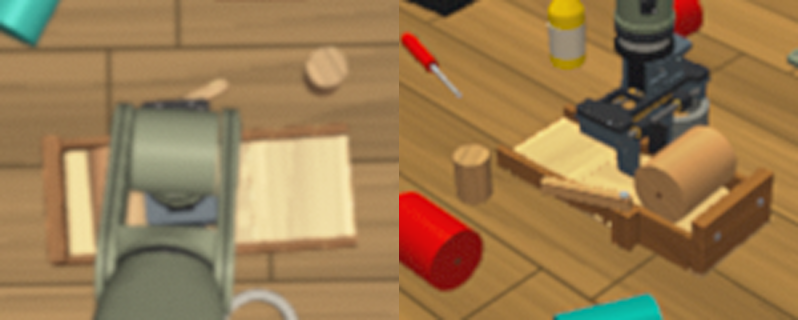

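{"fn": "drive_tool", "kwargs": {"motion": [[[-0.0001, 0.0025, 0], [0, 0, 0]], [[-0.0001, 0.0025, 0], [0, 0, 0]], [[-0.0001, 0.0025, 0], [0, 0, 0]], [[-0.0001, 0.0025, 0], [0, 0, 0]], [[-0.0001, 0.0025, 0], [0, 0, 0]], [[-0.0001, 0.0025, 0], [0, 0, 0]], [[-0.0001, 0.0025, 0], [0, 0, 0]], [[-0.0001, 0.0025, 0], [0, 0, 0]], [[-0.0001, 0.0025, 0], [0, 0, 0]], [[-0.0001, 0.0025, 0], [0, 0, 0]]]}}

```text
time_s: 11.53
ee_pos: [510.8, 1.6, 57.4]
ee_rot: [-180.0, -0.0, 2.9]
force: [0.9, -0.3, -0.0]
gripper_width: 50.2
```

{"fn": "drive_tool", "kwargs": {"motion": [[[-0.0001, 0.001, 0], [0, 0, 0]], [[-0.0001, 0.001, 0], [0, 0, 0]], [[-0.0001, 0.001, 0], [0, 0, 0]], [[-0.0001, 0.001, 0], [0, 0, 0]], [[-0.0001, 0.001, 0], [0, 0, 0]], [[-0.0001, 0.001, 0], [0, 0, 0]], [[0, 0.001, 0], [0, 0, 0]], [[0, 0.001, 0], [0, 0, 0]], [[0, 0, 0], [0, 0, 0]], [[0, 0, 0], [0, 0, 0]]]}}

```text
time_s: 12.37
ee_pos: [510.2, 9.4, 57.4]
ee_rot: [-180.0, -0.0, 2.9]
force: [-0.8, -0.4, 0.2]
gripper_width: 50.3
```

```bash
python3 look.py 7
```

```text
12.4667 [510.21735027   9.29072545  57.37972114] [-0.16447114 -0.15419646 -0.60021037]
```

View pics/l7.png

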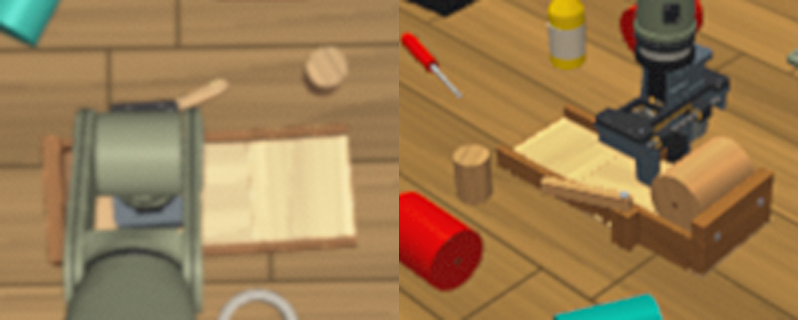

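The round looks home, with its far side against the stop block. I'll back off, raise and look.

{"fn": "drive_tool", "kwargs": {"motion": [[[0.0003, -0.006, 0], [0, 0, 0]], [[0.0003, -0.006, 0], [0, 0, 0]], [[0.0003, -0.006, 0], [0, 0, 0]], [[0.0003, -0.006, 0], [0, 0, 0]], [[0, -0.006, 0.012], [0, 0, 0]], [[0, -0.006, 0.02], [0, 0, 0]], [[0, -0.012, 0.025], [0, 0, 0]], [[0, -0.025, 0.025], [0, 0, 0]], [[0, -0.025, 0], [0, 0, 0]], [[0, -0.025, 0], [0, 0, 0]]], "claw": 0}}

```text
time_s: 13.3
ee_pos: [512.4, -115.5, 141.4]
ee_rot: [179.9, -0.2, 2.9]
force: [-1.0, 0.9, -0.9]
gripper_width: 0.4
```

```bash
python3 look.py 8
```

```text
13.4 [ 511.58141237 -117.10323022  139.85372398] [0.12027963 0.73778631 0.5880821 ]
```

View pics/l8.png

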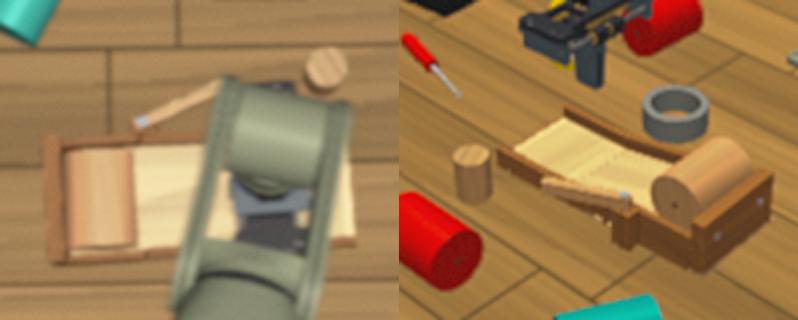

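The round sits square against the stop (top half, x 65–133). Now I'll work out the keeper sweep.

```bash
cat > kp.py <<'E'
from h import *
v=np.load("v.npy")
uv=proj("top",R2W(v,(118,0,70)))[0];print("seat px in crop",(uv-[250,120])*[399/150,320/120], (proj("top",R2W(v,[(76,0,70),(160,0,82)]))-[250,120])*[399/150,320/120])
def cen(a,r=75,ex=0):
    off=16*abs(np.cos(a))+13.5*abs(np.sin(a))+7+ex
    return R2W(v,(63-r*np.sin(a)-off*np.cos(a),-83+r*np.cos(a)-off*np.sin(a),62))[0]
print("start",cen(1.95,75,12)); p=None
for a in [1.95,1.8,1.6,1.4,1.2,1.0,.8,.6,.4,.2,.1,0]:
    q=cen(a);print(a,np.round(q,1),None if p is None else np.round(q-p,1));p=q
print(env.state()["ee_pos"])
E
python3 kp.py
```

```text
seat px in crop [ 98.54007008 195.704171  ] [[134.7117879  193.32484346]
 [ 61.28481395 196.94142002]]
start [658.08380975 -33.14909592  62.        ]
1.95 [647.2 -38.1  62. ] None
1.8 [636.3 -46.1  62. ] [-10.8  -7.9   0. ]
1.6 [619.6 -53.6  62. ] [-16.7  -7.6   0. ]
1.4 [606.6 -57.7  62. ] [-13.   -4.1   0. ]
1.2 [593.2 -59.7  62. ] [-13.4  -1.9   0. ]
1.0 [578.9 -59.   62. ] [-14.3   0.7   0. ]
0.8 [564.2 -55.2  62. ] [-14.7   3.8   0. ]
0.6 [549.9 -48.   62. ] [-14.3   7.2   0. ]
0.4 [537.  -37.4  62. ] [-12.9  10.6   0. ]
0.2 [526.4 -23.6  62. ] [-10.6  13.8   0. ]
0.1 [522.3 -15.7  62. ] [-4.1  7.9  0. ]
0 [519.1  -7.2  62. ] [-3.2  8.5  0. ]
[ 511.58141237 -117.10323022  139.85372398]
```

{"fn": "drive_tool", "kwargs": {"motion": [[[0.025, 0.014, 0], [0, 0, 0]], [[0.025, 0.014, 0], [0, 0, 0]], [[0.025, 0.014, 0], [0, 0, 0]], [[0.025, 0.014, 0], [0, 0, 0]], [[0.025, 0.014, 0], [0, 0, 0]], [[0.025, 0.014, 0], [0, 0, 0]], [[0, 0, 0], [0, 0, 0]], [[0, 0, -0.01], [0, 0, 0]], [[0, 0, -0.02], [0, 0, 0]], [[0, 0, -0.01], [0, 0, 0]]]}}

```text
time_s: 14.23
ee_pos: [659.0, -30.0, 96.7]
ee_rot: [-180.0, 0.3, 2.8]
force: [-1.0, 0.1, -0.6]
gripper_width: 0.4
```

```bash
python3 look.py 9
```

```text
14.3333 [658.46427512 -30.06305795  96.41787604] [0.04829623 0.51073641 0.46399542]
```

View pics/l9.png

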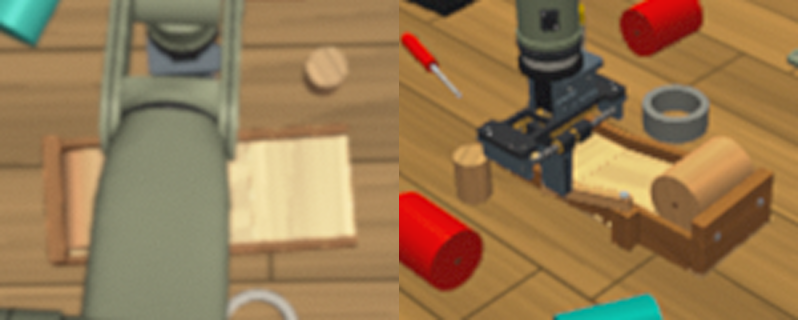

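The fingers are just outside the bar (scene half, about (560,180)). I'll shift out 5 mm more, then lower.

{"fn": "drive_tool", "kwargs": {"motion": [[[0.005, 0, 0], [0, 0, 0]], [[0, 0, 0], [0, 0, 0]], [[0, 0, -0.006], [0, 0, 0]], [[0, 0, -0.006], [0, 0, 0]], [[0, 0, -0.006], [0, 0, 0]], [[0, 0, -0.006], [0, 0, 0]], [[0, 0, -0.006], [0, 0, 0]], [[0, 0, -0.004], [0, 0, 0]], [[0, 0, 0], [0, 0, 0]], [[0, 0, 0], [0, 0, 0]]]}}

```text
time_s: 15.17
ee_pos: [666.3, -29.7, 65.0]
ee_rot: [-180.0, 0.0, 2.9]
force: [-0.0, -0.9, 0.0]
gripper_width: 0.5
```

```bash
python3 look.py 10
```

```text
15.2667 [666.67452183 -29.70060603  65.64653239] [ 0.64556935 -0.14621468 -0.96239042]
```

View pics/l10.png

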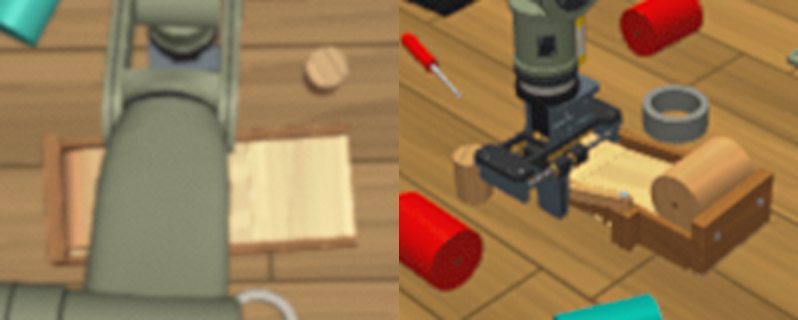

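{"fn": "drive_tool", "kwargs": {"motion": [[[-0.0048, -0.0021, -0.0005], [0, 0, 0]], [[-0.0048, -0.0021, -0.0005], [0, 0, 0]], [[-0.0048, -0.0021, -0.0005], [0, 0, 0]], [[-0.0048, -0.0021, -0.0005], [0, 0, 0]], [[-0.0055, -0.004, 0], [0, 0, 0]], [[-0.0055, -0.004, 0], [0, 0, 0]], [[-0.0042, -0.0019, 0], [0, 0, 0]], [[-0.0042, -0.0019, 0], [0, 0, 0]], [[-0.0042, -0.0019, 0], [0, 0, 0]], [[-0.0042, -0.0019, 0], [0, 0, 0]]]}}

```text
time_s: 16.1
ee_pos: [619.1, -53.9, 63.5]
ee_rot: [-180.0, -0.0, 2.9]
force: [1.4, 0.7, -0.1]
gripper_width: 0.3
```

```bash
python3 look.py 11
```

```text
16.2 [618.60430516 -54.03761281  63.3996976 ] [-0.15419337  0.19125235  0.54717693]
```

View pics/l11.png

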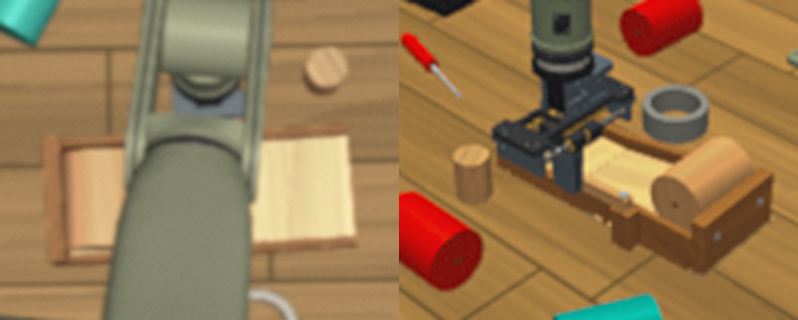

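{"fn": "drive_tool", "kwargs": {"motion": [[[-0.004, -0.0012, 0], [0, 0, 0]], [[-0.004, -0.0012, 0], [0, 0, 0]], [[-0.004, -0.0012, 0], [0, 0, 0]], [[-0.0045, -0.0007, 0], [0, 0, 0]], [[-0.0045, -0.0007, 0], [0, 0, 0]], [[-0.0045, -0.0007, 0], [0, 0, 0]], [[-0.0036, 0.0002, 0], [0, 0, 0]], [[-0.0036, 0.0002, 0], [0, 0, 0]], [[-0.0036, 0.0002, 0], [0, 0, 0]], [[-0.0036, 0.0002, 0], [0, 0, 0]]]}}

```text
time_s: 17.03
ee_pos: [579.2, -58.6, 63.4]
ee_rot: [180.0, -0.0, 2.9]
force: [0.9, 0.4, -0.6]
gripper_width: 0.6
```

{"fn": "drive_tool", "kwargs": {"motion": [[[-0.0049, 0.0013, 0], [0, 0, 0]], [[-0.0049, 0.0013, 0], [0, 0, 0]], [[-0.0049, 0.0013, 0], [0, 0, 0]], [[-0.0048, 0.0024, 0], [0, 0, 0]], [[-0.0048, 0.0024, 0], [0, 0, 0]], [[-0.0048, 0.0024, 0], [0, 0, 0]], [[-0.0032, 0.0026, 0], [0, 0, 0]], [[-0.0032, 0.0026, 0], [0, 0, 0]], [[-0.0032, 0.0027, 0], [0, 0, 0]], [[-0.0032, 0.0027, 0], [0, 0, 0]]]}}

```text
time_s: 17.87
ee_pos: [537.4, -36.6, 63.4]
ee_rot: [180.0, -0.0, 2.9]
force: [0.2, -0.5, -1.0]
gripper_width: 0.6
```

```bash
python3 look.py 12
```

```text
17.9667 [536.82501819 -36.41645561  63.31369163] [0.34676901 0.04571881 0.35605171]
```

View pics/l12.png

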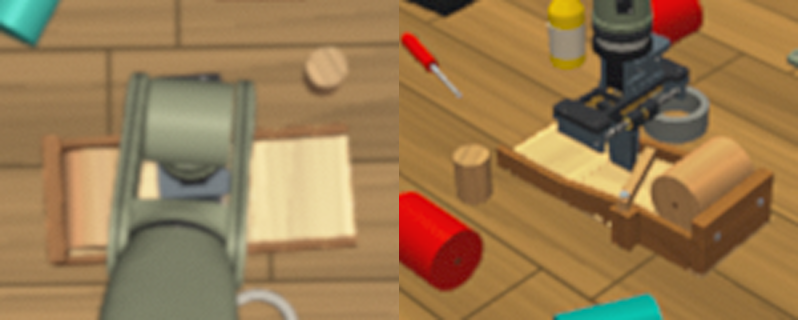

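{"fn": "drive_tool", "kwargs": {"motion": [[[-0.0026, 0.0032, 0], [0, 0, 0]], [[-0.0026, 0.0032, 0], [0, 0, 0]], [[-0.0026, 0.0032, 0], [0, 0, 0]], [[-0.0026, 0.0032, 0], [0, 0, 0]], [[-0.0014, 0.0026, 0], [0, 0, 0]], [[-0.0014, 0.0026, 0], [0, 0, 0]], [[-0.0014, 0.0026, 0], [0, 0, 0]], [[-0.0006, 0.0016, 0], [0, 0, 0]], [[-0.0006, 0.0016, 0], [0, 0, 0]], [[-0.0006, 0.0016, 0], [0, 0, 0]]]}}

```text
time_s: 18.8
ee_pos: [521.2, -11.4, 63.4]
ee_rot: [180.0, -0.0, 2.9]
force: [-0.3, -0.7, 0.3]
gripper_width: 0.6
```

{"fn": "drive_tool", "kwargs": {"motion": [[[-0.0003, 0.0008, 0], [0, 0, 0]], [[-0.0003, 0.0008, 0], [0, 0, 0]], [[-0.0003, 0.0008, 0], [0, 0, 0]], [[0, 0.0005, 0], [0, 0, 0]], [[0, 0.0005, 0], [0, 0, 0]], [[0, 0, 0], [0, 0, 0]], [[0, 0, 0], [0, 0, 0]], [[0, 0, 0], [0, 0, 0]], [[0, 0, 0], [0, 0, 0]], [[0, 0, 0], [0, 0, 0]]]}}

```text
time_s: 19.63
ee_pos: [520.3, -8.1, 63.4]
ee_rot: [-180.0, -0.0, 2.9]
force: [0.0, 0.4, -0.2]
gripper_width: 0.5
```

```bash
python3 look.py 13
```

```text
19.7333 [520.3140358   -8.09431616  63.36700746] [-0.25978853 -0.41611782 -1.0704315 ]
```

View pics/l13.png

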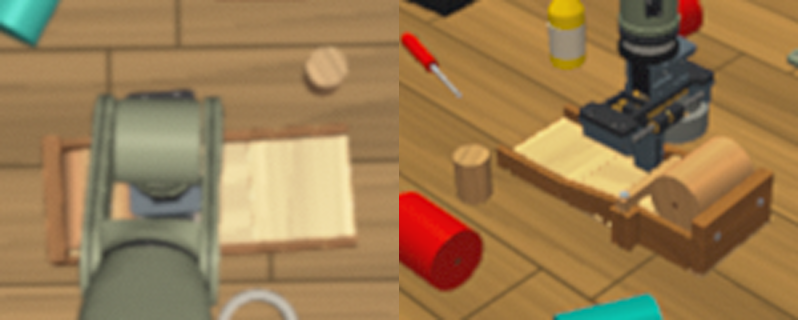

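The keeper is nearly across, with no stop force yet. I'll creep in until the end of travel is felt.

{"fn": "drive_tool", "kwargs": {"motion": [[[0, 0.0003, 0], [0, 0, 0]], [[0, 0.0003, 0], [0, 0, 0]], [[0, 0.0003, 0], [0, 0, 0]], [[0, 0.0003, 0], [0, 0, 0]], [[0, 0.0003, 0], [0, 0, 0]], [[0, 0.0003, 0], [0, 0, 0]], [[0, 0.0003, 0], [0, 0, 0]], [[0, 0, 0], [0, 0, 0]], [[0, 0, 0], [0, 0, 0]], [[0, 0, 0], [0, 0, 0]]]}}

```text
time_s: 20.57
ee_pos: [520.2, -7.3, 63.4]
ee_rot: [179.9, 0.0, 2.9]
force: [-1.1, -6.6, 0.7]
gripper_width: 0.3
```

{"fn": "drive_tool", "kwargs": {"motion": [[[0, 0.0003, 0], [0, 0, 0]], [[0, 0.0003, 0], [0, 0, 0]], [[0, 0.0003, 0], [0, 0, 0]], [[0, 0, 0], [0, 0, 0]], [[0, 0, 0], [0, 0, 0]], [[0, 0, 0], [0, 0, 0]], [[0, 0, 0], [0, 0, 0]], [[0, 0, 0], [0, 0, 0]], [[0, 0, 0], [0, 0, 0]], [[0, 0, 0], [0, 0, 0]]]}}

```text
time_s: 21.4
ee_pos: [520.3, -7.2, 63.4]
ee_rot: [179.8, 0.0, 3.0]
force: [-0.3, -9.1, 0.6]
gripper_width: 0.4
```

The position stayed at −7.2 while the force rose to 9 N, and the model puts the shut position at −7.2. That is the end of travel. I'll withdraw downhill and up.

{"fn": "drive_tool", "kwargs": {"motion": [[[0.0001, -0.002, 0], [0, 0, 0]], [[0.0003, -0.006, 0], [0, 0, 0]], [[0.0003, -0.008, 0], [0, 0, 0]], [[0.0003, -0.01, 0], [0, 0, 0]], [[0, -0.012, 0.005], [0, 0, 0]], [[0, -0.012, 0.015], [0, 0, 0]], [[0, -0.02, 0.025], [0, 0, 0]], [[0, -0.025, 0.025], [0, 0, 0]], [[0, -0.025, 0.025], [0, 0, 0]], [[0, -0.025, 0.015], [0, 0, 0]]]}}

```text
time_s: 22.23
ee_pos: [522.1, -152.3, 176.7]
ee_rot: [179.9, -0.3, 2.8]
force: [-0.1, -0.3, -0.2]
gripper_width: 0.2
```

{"fn": "drive_tool", "kwargs": {"motion": [[[0, -0.02, 0.02], [0, 0, 0]], [[0, -0.02, 0.02], [0, 0, 0]], [[0, -0.02, 0.02], [0, 0, 0]], [[0, -0.01, 0.01], [0, 0, 0]], [[0, 0, 0], [0, 0, 0]], [[0, 0, 0], [0, 0, 0]], [[0, 0, 0], [0, 0, 0]], [[0, 0, 0], [0, 0, 0]], [[0, 0, 0], [0, 0, 0]], [[0, 0, 0], [0, 0, 0]]]}}

```text
time_s: 23.07
ee_pos: [521.1, -219.3, 242.7]
ee_rot: [-180.0, 0.1, 2.9]
force: [0.3, -0.8, -0.0]
gripper_width: 0.6
```

```bash
python3 look.py 14
python3 - <<'E'
from h import *
v=np.load("v.npy")
print((proj("top",R2W(v,[(63,-83,77),(63,22,77),(118,0,70)]))-[250,120])*[399/150,320/120])
cv2.imwrite("pics/f.png",env.grab_frame("top")[:,:,::-1])
E
```

```text
23.1667 [ 521.26280178 -219.5656193   242.97927547] [-0.19636736  0.12451342 -0.00223163]
[[141.27655583 120.81446547]
 [146.82293031 210.88351007]
 [ 98.54007008 195.704171  ]]
```

View pics/l14.png

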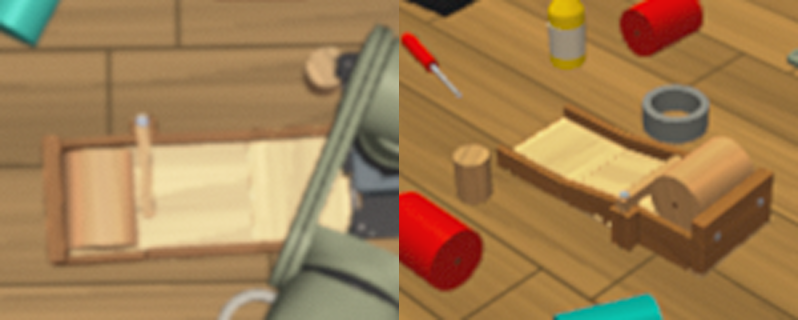

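View pics/f.png

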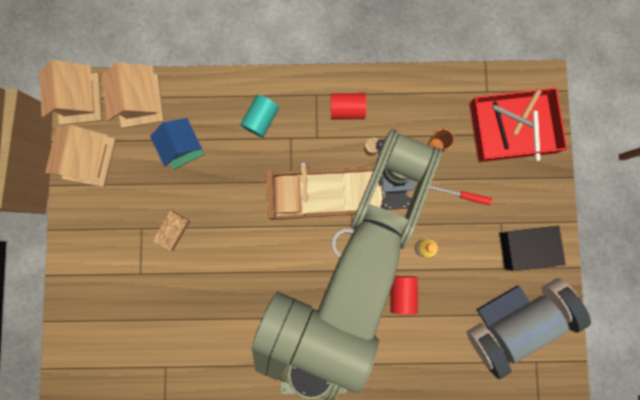

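The round is seated (top half of the crop, x 65–133) and the keeper lies across behind it, from (142,121) to (149,213). The prediction for shut was (141,121) to (147,211). The hand is clear and the bystanders haven't moved.

```bash
python3 -c "
from workcell import env
print(env.job_done())"
```

```text
the job is handed in; nothing more can be done
None
```

The round is home against the stop block, the keeper is shut across behind it, and I handed the job in at about 23 s of the 64 s allowed.

- **Push:** I pushed the round up the slope with two spread fingers at about 30 mm/s and roughly 3 N. They stayed behind it to the crest and followed it over. It then rolled the last stretch into the dip by itself.
- **Keeper:** I swung the keeper across with the shut fingers until it stopped moving and the force rose to about 9 N. Then I backed the hand away and raised it clear.
- **Last checks:** In the final top view the round and the keeper both match their predicted positions to within about 1 picture pixel. The keeper's angle is within about 0.02 rad of shut, as near as I can read it. The force on the tool is near zero. The bystanders I could see look unmoved; the arm partly hid the tumbler and the short round from above.
- **Failed or disagreeing checks:** None failed or disagreed. I did not press the round against the stop to feel that it was home; I judged that from the pictures.

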